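# Set up the working rack in order of use

## Robot

A 7-joint arm with a two-finger parallel gripper is mounted at the origin on a cart in front of the work surface, level with it; the furniture and walls round the work are solid. World frame = base frame: x ahead of the robot, y to its left, z up, the work surface at z = 0. Lengths are in m, angles in rad, forces in N, time in s.
With the tool pointing down it reaches from about 0.425 to 0.825 m from the base axis. Payload 3.6 kg.
Tool frame: the origin (TCP) lies where the fingers leave the gripper's body, on its centre line; the fingertips stand 73 mm ahead of it and the grasp point (between the pads) lies 54 mm ahead of it; z points along the fingers, y is the line along which they close (so a half turn about z gives the same grasp; the last joint's range is limited). The gripper opens to 85 mm and grips with 20 to 120 N. Pads are 22 mm wide; open, the fingers measure 114 mm over their backs; the gripper's body (76 mm by 85 mm) begins 54 mm behind the grasp point. The pads swing forward as they close: fully open they stand 13 mm farther back than shut.
Start: joints at [-1.359, 0.615, -0.013, 1.423, 0.008, 1.103, -0.04], TCP at [0.154, 0.632, 0.304] pointing down, gripper open.
Joint ranges: [-3.12, 3.12], [-0.3, 2.06], [-1.34, 1.32], [0.26, 2.42], [-1.36, 4.5], [0.01, 1.98], [-2.84, 2.84]. Speed limits (rad/s): [2.79, 2.79, 3.14, 3.14, 3.14, 3.14, 3.14].

## Interface

Orientations are given as a unit quaternion [x, y, z, w].
In Python, from station import arm, snapshot, camera_info, ticket gives the robot as it stands. Calls block until the motion is done:
- arm.movep(position, orientation): joint-space move of the TCP to a pose.
- arm.line_to(position, velocity=0.15, ori=None): straight line of the TCP; ori=None keeps the orientation; velocity is the mean speed in m/s.
- arm.move_j(angles): joint-space move.
- arm.move_gripper(opening, effort=None): opening from 0.0 (shut) to 1.0 (fully open); effort is the grip in N (None keeps the last); returns when the fingers have stopped.
- arm.pause(seconds).
- arm.ik(position, orientation): joint angles nearest the present ones, or None.
- snapshot(name): name is "side" or "top"; returns the picture (400x640x3 uint8, blue, green, red); there is no depth.
- camera_info(name): a dict with "fx", "fy", "cx", "cy" (pixels), "R" (3x3) and "t" (3): a world point X has camera coordinates R X + t. Camera axes: x right, y down, z forward; pixel columns grow to the right and rows downward; lengths in m; the calibration is good to about 2 mm. A picture is of the moment at which its call begins. camera_info takes no time and is no camera call.
A pose or a line that the arm cannot do raises arm.MotionError and nothing moves.
- ticket.finish_job(): hands the job in; it is judged then, once.
Readings, each from a call of its own:
- arm.read_time(): time.
- arm.read_joint_positions(): joint angles.
- arm.read_dq(): joint speeds.
- arm.read_effort(): joint torques, N m.
- arm.read_tool_pos(): TCP position.
- arm.read_eef_rot(): TCP orientation.
- arm.read_ft_force(): force on the tool from outside, world axes, zero at the start.
- arm.read_wrist_torque(): the same for the moment, N m.
- arm.read_opening(): opening from 0.0 (shut) to 1.0 (fully open).
- arm.read_finger_force(): force on a finger pad.
Only numpy, scipy, OpenCV 4.12 (cv2) and the standard library are available. Lean on these libraries where they do the work, as an engineer would, in place of code of your own. Each camera call takes 0.05 s, during which the arm holds its last target. There are 200 camera calls.

## Task

The four containers in the full storage rack stand in their order of use, the first one next to the rack's finger loop. Move all four into the wells of the empty working rack in that same order, again with the first one next to that rack's finger loop (the racks lie head to tail), so that each stands upright on the bottom of its well. Keep the containers upright on the way and leave the timer and the box of slides alone.

Things in the scene. Friction and masses are not known exactly. Their poses are not given: they have to be found in the camera images.
- storage_rack: White plastic rack, full at the start, fixed, 72 x 268 x 25 mm. Origin: centre of underside, z up. Four round 48 mm holes in its upper plate (top z 25 mm), centres x 0, y +97.5, +32.5, -32.5, -97.5 mm; bottles stand on its base plate (top z 4 mm). A finger loop juts 30 mm from the +y end; the well at y +97.5 is the first. Parallel to the working rack, 120 mm from it, in one 12 mm high tray.
- working_rack: Bare-metal rack with a black finger loop, empty at the start, fixed, 72 x 268 x 25 mm. Origin: centre of underside, z up. Four round 48 mm holes in its upper plate (top z 25 mm), centres x 0, y +97.5, +32.5, -32.5, -97.5 mm; bottles stand on its base plate (top z 4 mm). A finger loop juts 30 mm from the +y end; the well at y +97.5 is the first. Turned half round from the storage rack.
- strip_tub: Upright round test-strip canister with a flat lid, 40 mm across, 85 mm high; stands in one of the storage rack's wells (any of the four). Origin at the centre of its underside, z up. Grip it 55 to 70 mm above its underside. There is room for fingers across the row (along the rack's x), not between neighbours in the row (65 mm from centre to centre).
- nozzle_bottle: White plastic bottle with a long thin pointed nozzle, 40 mm across the body, 115 mm high; stands in one of the storage rack's wells (any of the four). Origin at the centre of its underside, z up. Grip the body about 55 mm above its underside. There is room for fingers across the row (along the rack's x), not between neighbours in the row (65 mm from centre to centre).
- amber_stain_bottle: Brown glass bottle with a black screw cap, 36 mm across, 85 mm high; stands in one of the storage rack's wells (any of the four). Origin at the centre of its underside, z up. Grip it 50 to 65 mm above its underside. There is room for fingers across the row (along the rack's x), not between neighbours in the row (65 mm from centre to centre).
- short_bottle: Short white bottle with a wide white cap, 36 mm across, 65 mm high; stands in one of the storage rack's wells (any of the four). Origin at the centre of its underside, z up. Grip it about 50 mm above its underside. There is room for fingers across the row (along the rack's x), not between neighbours in the row (65 mm from centre to centre).
- timer: White bench timer, 62 x 62 x 17 mm, lying on the cart on the robot's side of the racks. Origin at the centre of its underside. Not part of the job.
- slides: Flat box of slides, 34 x 52 x 11 mm, lying on the cart on the robot's side of the racks. Origin at the centre of its underside. Not part of the job.
There are look-alikes about, which are no part of the job. What is shaped like the short_bottle but yellow is not meant.

How it is judged:
By the outcome, as a careful person would: the job done as asked, in the order asked, and still so for the second after the job is handed in, with the robot touching nothing.
It also fails if it takes over 104 s, if anything falls off the work surface, if the arm or the gripper's body presses on something with over 40 N, if the wrist force passes 120 N, or if a joint passes its speed limit or range.

## Working session

There is one attempt and no reset: what is moved stays moved. The work goes in short steps, each a Python script; the robot and the scene stay as the last script left them, time stands still between calls to the robot, and variables do not carry over. Pictures are saved under pics/ and viewed, at most 14 in all, crops included, and the job is handed in when it is done.

```bash
mkdir -p pics; python3 - <<'E'
from station import arm, snapshot, camera_info
import cv2
for n in("side","top"):
    cv2.imwrite(f"pics/{n}0.png",snapshot(n)); c=camera_info(n); print(n,c)
print(arm.read_time(),arm.read_eef_rot(),arm.read_tool_pos())
E
```

```text
side {'fx': 469.12449300818287, 'fy': 469.12449300818287, 'cx': 320.2212066284639, 'cy': 194.18441945257803, 'R': array([[ 0.946422  , -0.3222766 ,  0.02057142],
       [-0.1755537 , -0.5669192 , -0.80485   ],
       [ 0.27104665,  0.75811636, -0.59312165]]), 't': array([-0.49596386,  0.15521887,  0.8407193 ])}
top {'fx': 429.0223473464866, 'fy': 429.0223473464866, 'cx': 318.3316018979081, 'cy': 198.49445935083702, 'R': array([[ 3.27477396e-03, -9.99746025e-01, -2.22970980e-02],
       [-9.92555106e-01, -5.34849460e-04, -1.21795222e-01],
       [ 1.21752363e-01,  2.25299503e-02, -9.92304773e-01]]), 't': array([0.0416091 , 0.51096766, 0.95534524])}
0.1 [ 1.19067957e-01  9.92885470e-01 -1.11581840e-03 -1.39037335e-04] [0.15358497 0.63106673 0.30287729]
```

View pics/top0.png

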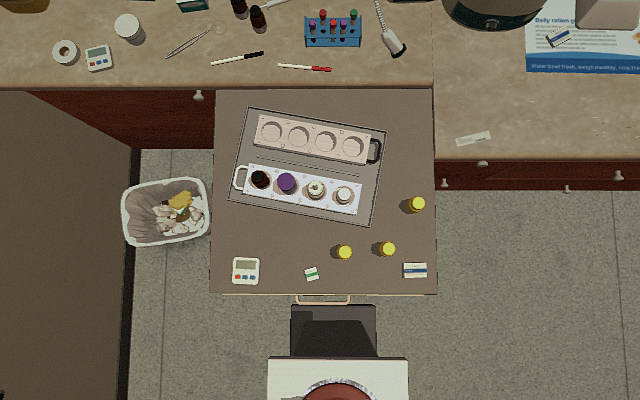

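View pics/side0.png

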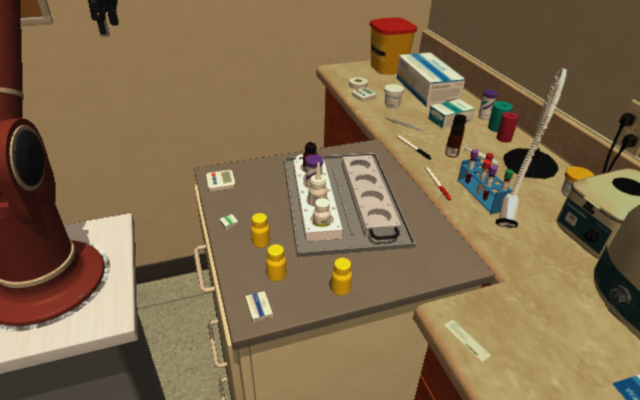

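The top view shows the storage rack with its loop at the left (240,178). From the loop, its containers are amber (260,179), the purple-lidded strip tub (287,183), nozzle (315,189) and short (343,195). The working rack has its loop at the right (374,150), with holes from (352,146) to (271,131). Three yellow look-alikes stand nearer the robot.

```bash
python3 - <<'E'
import cv2
i=cv2.imread("pics/top0.png")[95:235,220:400]
cv2.imwrite("pics/topz.png",cv2.resize(i,None,fx=4.2,fy=4.2,interpolation=cv2.INTER_CUBIC))
i=cv2.imread("pics/side0.png")[135:260,270:420]
cv2.imwrite("pics/sidez.png",cv2.resize(i,None,fx=4.6,fy=4.6,interpolation=cv2.INTER_CUBIC))
E
```

```text
(no output)
```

View pics/topz.png

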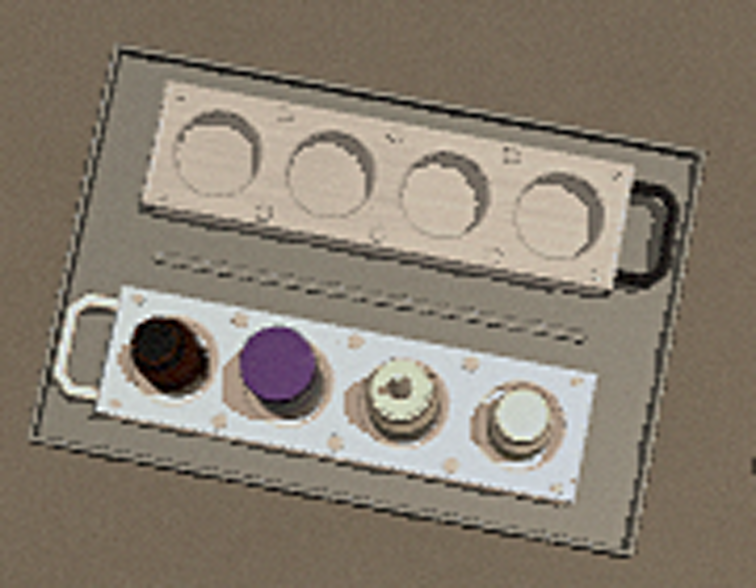

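View pics/sidez.png

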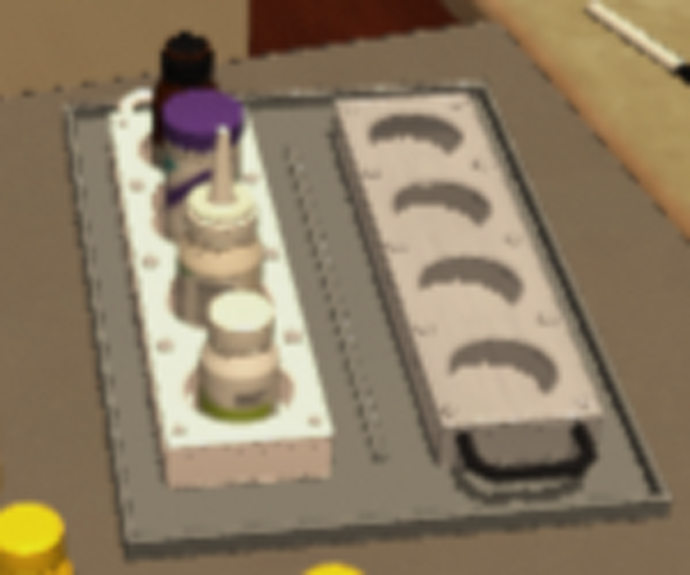

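```bash
cat > geo.py <<'E'
import numpy as np
from station import camera_info
C={n:camera_info(n) for n in("side","top")}
def ray(n,p):
    c=C[n];R=np.array(c["R"]);d=R.T@np.array([(p[0]-c["cx"])/c["fx"],(p[1]-c["cy"])/c["fy"],1.]);return -R.T@np.array(c["t"]),d
def plane(n,p,z):
    o,d=ray(n,p);return (o+d*(z-o[2])/d[2])[:2]
def tri(a,b):
    A=[];B=[]
    for n,p in(("top",a),("side",b)):
        o,d=ray(n,p);d=d/np.linalg.norm(d);P=np.eye(3)-np.outer(d,d);A.append(P);B.append(P@o)
    return np.linalg.lstsq(np.vstack(A),np.hstack(B),rcond=None)[0]
zt=lambda u:(np.array(u)+.5)/4.2-.5+[220,95]
zs=lambda u:(np.array(u)+.5)/4.6-.5+[270,135]
def rigid(M,W):   # 2D fit W = R M + t
    m,w=M.mean(0),W.mean(0);H=(M-m).T@(W-w);a=np.arctan2(H[0,1]-H[1,0],H[0,0]+H[1,1])
    R=np.array([[np.cos(a),-np.sin(a)],[np.sin(a),np.cos(a)]]);return a,w-R@m,R
E
python3 - <<'E'
from geo import *
np.set_printoptions(precision=4,suppress=True)
st=[(121,287),(597,375),(573,502),(97,410)]; wk=[(165,81),(634,164),(611,292),(142,208)]
for a,b in zip([st[1],st[2],*wk],[(330,437),(165,450),(467,92),(605,418),(443,430),(333,98)]): print(tri(zt(a),zs(b)))
print('tub lid',tri(zt((278,363)),zs((203,120))),'short cap',tri(zt((520,415)),zs((241,312))))
hx=.036;hy=.134
# storage: far-left=(+x,+y loop at +y)
Ms=np.array([[hx,hy],[hx,-hy],[-hx,-hy],[-hx,hy]])
Mw=-Ms; H=np.array([[0,.0975],[0,.0325],[0,-.0325],[0,-.0975]])
for z in(.027,.037):
    W=np.array([plane("top",zt(p),z) for p in st]);a,t,R=rigid(Ms,W);print(z,'st',a,t,(W-(Ms@R.T+t))*1e3)
    W=np.array([plane("top",zt(p),z) for p in wk]);a,t,R=rigid(Mw,W);print(z,'wk',a,t,(W-(Mw@R.T+t))*1e3)
    W=np.array([plane("top",zt(p),z) for p in [(217,153),(331,173),(445,194),(558,216)]])
    a,t,R=rigid(H[::-1],W);print('holes',a,t,(W-(H[::-1]@R.T+t))*1e3)
E
```

```text
[ 0.5467 -0.0581  0.0272]
[ 0.4765 -0.0444  0.0267]
[0.7162 0.1839 0.0278]
[ 0.667  -0.0802  0.0251]
[ 0.5947 -0.0668  0.0256]
[0.6425 0.1947 0.0309]
tub lid [0.5441 0.1124 0.0855] short cap [ 0.5195 -0.0142  0.0689]
0.027 st -0.18775880655212113 [0.5356 0.0809] [[-0.6136  1.0508]
 [-0.3426 -0.3435]
 [ 0.1267 -0.0495]
 [ 0.8295 -0.6577]]
0.027 wk 2.959726402814612 [0.6529 0.0588] [[ 1.4383  0.5499]
 [ 0.919  -0.0391]
 [-1.088   0.4995]
 [-1.2693 -1.0103]]
holes 2.952179783229109 [0.6539 0.0584] [[-0.2632  0.2353]
 [ 0.2487 -0.2583]
 [ 0.2539 -0.3886]
 [-0.2395  0.4116]]
0.037 st -0.1877588065521212 [0.5341 0.0803] [[-1.2209 -0.2293]
 [-0.4444  1.0659]
 [ 0.739   1.2203]
 [ 0.9262 -2.0569]]
0.037 wk 2.959726402814612 [0.6502 0.0584] [[ 0.8177 -0.7286]
 [ 0.7961  1.3666]
 [-0.4709  1.7674]
 [-1.1429 -2.4054]]
holes 2.9521797832291097 [0.6512 0.058 ] [[-0.4471 -0.74  ]
 [ 0.184  -0.58  ]
 [ 0.3135 -0.0603]
 [-0.0505  1.3804]]
```

```bash
python3 - <<'E'
from geo import *
from station import arm
np.set_printoptions(precision=4,suppress=True)
a=-.1889;R=np.array([[np.cos(a),-np.sin(a)],[np.sin(a),np.cos(a)]]);t=np.array([.5356,.0809])
for n,p,z in(("amber",(153,342),.091),("tub",(278,363),.091),("short",(520,415),.071)):
    w=plane("top",zt(p),z);print(n,w,(R.T@(w-t))*1e3)
print("tip",(R.T@(plane("top",zt((399,387)),.121)-t))*1e3,tri(zt((399,387)),zs((222,130))))
c=t+R@[0,-.0325];s=C["side"]
for z in(.006,.046,.056,.061,.066,.071,.081,.091,.121):
    q=s["R"]@np.r_[c,z]+s["t"];u=np.array([q[0]/q[2]*s["fx"]+s["cx"],q[1]/q[2]*s["fy"]+s["cy"]]);print(z,(u-[270,135]+.5)*4.6-.5)
for ph in(np.pi/4+a/2,np.pi*3/4+a/2):
    q=[np.cos(ph),np.sin(ph),0,0]
    for y in(.0975,-.0975):
        for o in(t,np.array([.6536,.0586])):
            print(ph,arm.ik([*(o+R@[0,y]),.25],q),arm.ik([*(o+R@[0,y]),.11],q) is not None)
E
```

```text
amber [0.5529 0.1774] [-1.1264 98.0048]
tub [0.5418 0.1122] [ 0.2432 31.8625]
short [ 0.5174 -0.0137] [ -0.1409 -96.3549]
tip [ -4.5794 -33.9313] [0.5284 0.0475 0.1221]
0.006 [210.5614 336.9506]
0.046 [211.8165 268.5647]
0.056 [212.1397 250.9552]
0.061 [212.3028 242.0709]
0.066 [212.4668 233.1329]
0.071 [212.6318 224.1408]
0.081 [212.9649 205.9923]
0.091 [213.3021 187.6212]
0.121 [214.3389 131.131 ]
0.6909481633974482 [-0.6179  0.5968  0.4366  1.7068 -0.3067  0.9062 -0.2455] True
0.6909481633974482 [-0.4971  0.7648  0.4661  1.3703 -0.3586  1.09   -0.1662] True
0.6909481633974482 [-0.3498  0.5165  0.5026  1.8837 -0.3302  0.8238  0.136 ] True
0.6909481633974482 [-0.2525  0.6862  0.4864  1.5439 -0.3594  1.0014  0.1469] True
2.2617444901923447 [-0.116   0.588  -0.3669  1.69    0.2546  0.9108  2.369 ] True
2.2617444901923447 [-0.0649  0.7508 -0.3708  1.353   0.2826  1.0896  2.4773] True
2.2617444901923447 [ 0.142   0.4846 -0.227   1.8686  0.1461  0.8044  2.7914] True
2.2617444901923447 [ 0.1838  0.6576 -0.2752  1.5281  0.2009  0.9837  2.8043] True
```

```bash
cat > job.py <<'E'
from geo import *
from station import arm, snapshot, ticket
import cv2
a=-.1889;R=np.array([[np.cos(a),-np.sin(a)],[np.sin(a),np.cos(a)]])
TS=np.array([.5356,.0809]);TW=np.array([.6536,.0586])
ph=np.pi/4+a/2;Q=[np.cos(ph),np.sin(ph),0,0]
Y=[.0975,.0325,-.0325,-.0975]; B=.006; HI=.25
src=lambda k:TS+R@[0,Y[k]]
dst=lambda k:TW-R@[0,Y[k]]
def guarded(xy,z0,z1,step=.006,lim=6):
    f0=arm.read_ft_force()
    for z in np.linspace(z0,z1,int(np.ceil(abs(z0-z1)/step))+1)[1:]:
        arm.line_to([*xy,z],.08)
        f=np.array(arm.read_ft_force())-f0
        if np.linalg.norm(f)>lim: print("contact at",round(z,4),f);return z
    return z1
def pick(k,h,d=(0,0),guard=None,effort=40):
    xy=src(k)+d;z=B+h+.054
    arm.move_gripper(1.0)
    arm.movep([*xy,HI],Q)
    if guard: arm.line_to([*xy,guard],.2); z=guarded(xy,guard,z,.002)
    else: arm.line_to([*xy,z],.15)
    arm.move_gripper(0.0,effort)
    print("grip",arm.read_opening(),arm.read_finger_force(),"z",z,"t",arm.read_time())
    arm.line_to([*xy,HI],.15)
    print("lifted",arm.read_opening(),arm.read_ft_force())
    return z
def over(k,z,up=.03):
    xy=dst(k); arm.line_to([*xy,HI],.2); arm.line_to([*xy,z+up],.15)
def place(k,z,up=.03):
    xy=dst(k); zz=guarded(xy,z+up,z+.001)
    if zz>z+.006: print("STUCK",zz-z); return False
    arm.move_gripper(1.0); arm.line_to([*xy,HI],.2); print("t",arm.read_time()); return True
E
python3 - <<'E'
from job import *
z=pick(0,.055); over(0,z)
print(z,arm.read_time())
v=[cv2.resize(snapshot("top")[95:235,220:400],None,fx=2.2,fy=2.2,interpolation=2),cv2.resize(snapshot("side")[115:255,270:450],None,fx=2.2,fy=2.2,interpolation=2)]
cv2.imwrite("pics/p1.png",np.hstack(v))
E
```

```text
grip 0.4062765265803639 39.6464341878891 z 0.11499999999999999 t 4.0583
lifted 0.4079337396183437 [ 0.97278982 -0.12686545 -0.47762748]
0.11499999999999999 7.25
```

View pics/p1.png

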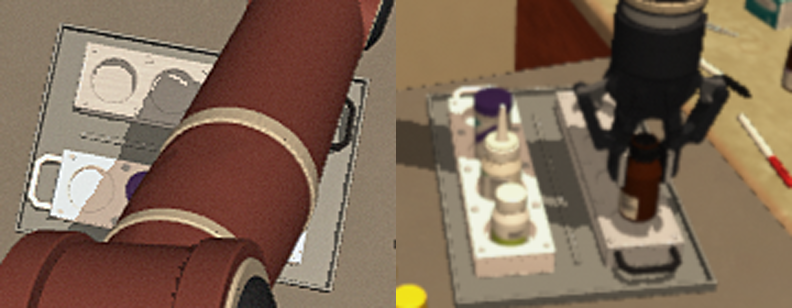

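The side view shows the amber bottle held upright above the well next to the black loop, at about (638,180). I'll insert it under guard, then do the tub.

```bash
python3 - <<'E'
from job import *
if place(0,.115):
    z=pick(1,.058); over(1,z)
    if place(1,z):
        arm.movep([*src(0),.3],Q)
        v=[cv2.resize(snapshot("top")[95:235,220:400],None,fx=2.2,fy=2.2,interpolation=2),cv2.resize(snapshot("side")[115:255,270:450],None,fx=2.2,fy=2.2,interpolation=2)]
        cv2.imwrite("pics/p2.png",np.hstack(v))
E
```

```text
t 9.9667
grip 0.44217692622965615 39.44386549293995 z 0.118 t 12.4667
lifted 0.44440107713327776 [ 0.52601677 -0.15659904 -1.13902645]
t 17.7583
```

View pics/p2.png

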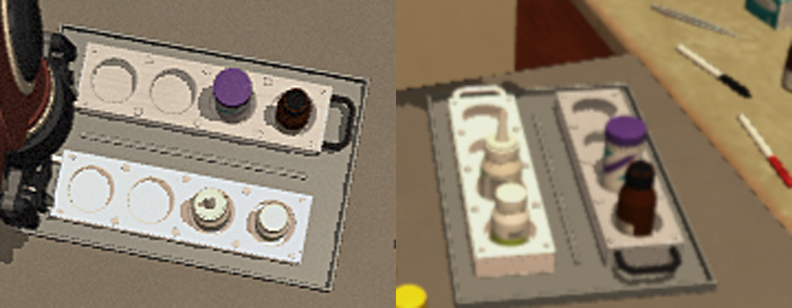

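Both stand in wells 1 and 2: tub at (232,95) and amber at (294,105) in the left half. Next is the short bottle, then the nozzle bottle with a fine guarded descent, since its tip comes close to the palm.

```bash
python3 - <<'E'
from job import *
z=pick(3,.048); over(3,z)
if place(3,z):
    xy=src(2); arm.movep([*xy,HI],Q); arm.line_to([*xy,.128],.15)
    zc=guarded(xy,.128,.119,.0005,3); print(zc,arm.read_ft_force(),arm.read_time())
    cv2.imwrite("pics/p3.png",cv2.resize(snapshot("side")[115:255,270:450],None,fx=4,fy=4,interpolation=2))
E
```

```text
grip 0.4033923939624579 39.69539701938629 z 0.108 t 21.2833
lifted 0.40264712426853766 [-0.23451709 -0.31475152  0.00403243]
t 27.2417
0.119 [-0.39137955 -0.13739792 -0.25368927] 33.7
```

View pics/p3.png

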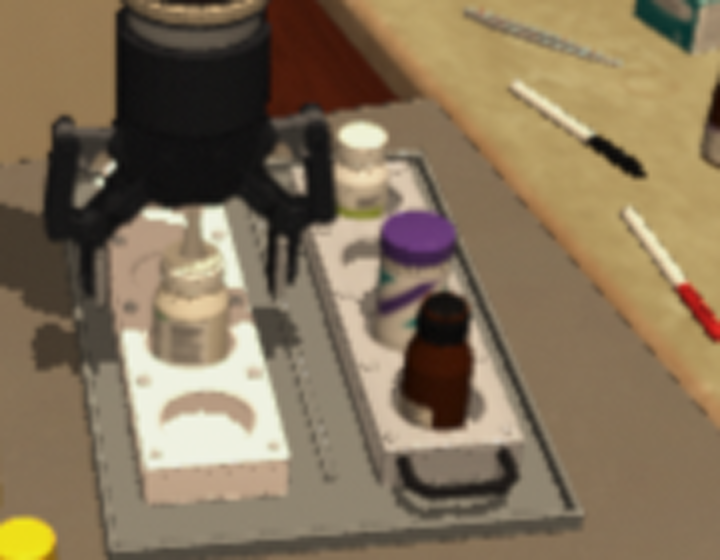

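The short bottle stands in well 4. The nozzle bottle is between the open fingers, with its cap at (192,265), and there has been no contact so far. I'll go down to the recommended 55 mm and grip.

```bash
python3 - <<'E'
from job import *
xy=src(2); z=guarded(xy,.119,.115,.0005,3)
arm.move_gripper(0.0,40); print(z,arm.read_opening(),arm.read_finger_force(),arm.read_ft_force())
arm.line_to([*xy,HI],.12); print(arm.read_opening(),arm.read_finger_force()); over(2,z); print(arm.read_time())
cv2.imwrite("pics/p4.png",cv2.resize(snapshot("side")[115:255,270:450],None,fx=4,fy=4,interpolation=2))
E
```

```text
0.115 0.45888771059808575 40.25489687919617 [-0.1907736  -0.58465873  1.69960225]
0.45782032003573225 40.24935185909271
39.2
```

View pics/p4.png

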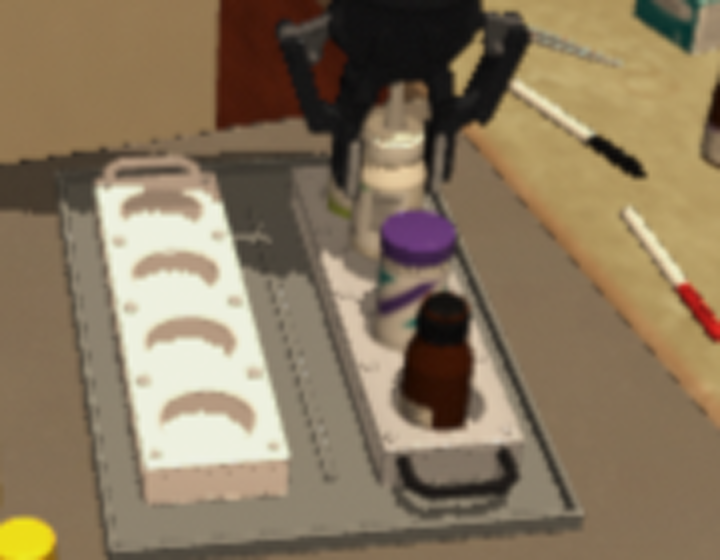

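The nozzle bottle is held upright over well 3, at about (388,180). I'll place it and check the result.

```bash
python3 - <<'E'
from job import *
if place(2,.115):
    arm.movep([*src(0),.3],Q)
    v=[cv2.resize(snapshot("top")[95:235,220:400],None,fx=2.2,fy=2.2,interpolation=2),cv2.resize(snapshot("side")[115:255,270:450],None,fx=2.2,fy=2.2,interpolation=2)]
    cv2.imwrite("pics/p5.png",np.hstack(v))
E
```

```text
t 41.8417
```

View pics/p5.png

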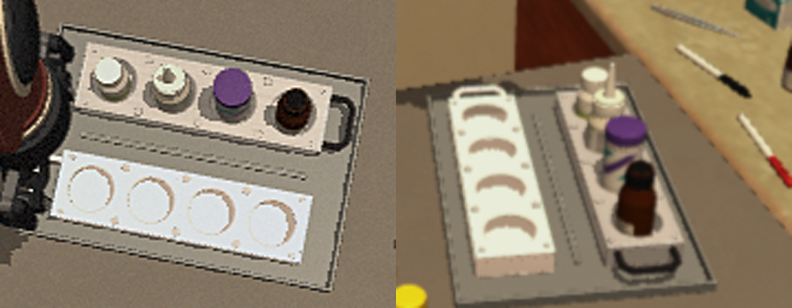

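All four stand in order from the black loop: amber (294,105), tub (232,92), nozzle (172,85), short (110,75). I'll check numerically that the lid centres lie over their wells, then hand in.

```bash
python3 - <<'E'
from job import *
p=lambda u:(np.array(u)+.5)/2.2-.5+[220,95]
ok=True
for k,u,z in((0,(297,97),.091),(1,(232,88),.091),(3,(109,71),.071)):
    e=R.T@(plane("top",p(u),z)-dst(k))*1e3;print(k,e.round(1));ok&=bool(np.linalg.norm(e)<8)
if ok: print(ticket.finish_job(),arm.read_time())
E
```

```text
0 [ 0.5 -1. ]
1 [-2.4 -0.5]
3 [-2.8 -1.8]
the job is handed in; nothing more can be done
the job is handed in; nothing more can be done
```

The job is handed in: amber, strip tub, nozzle and short bottle stand upright in working-rack wells 1 to 4, counted from its finger loop, and it took about 42 s of the 104 s.

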